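# Show the model's reference target to the camera with the tilting mirror

## Robot

A 7-joint arm with a two-finger parallel gripper is mounted at the origin on the work surface. World frame = base frame: x ahead of the robot, y to its left, z up, the work surface at z = 0. Lengths are in m, angles in rad, forces in N, time in s.
With the tool pointing down it reaches from about 0.425 to 0.875 m from the base axis. Payload 4.7 kg.
Tool frame: the origin (TCP) lies where the fingers leave the gripper's body, on its centre line; the fingertips stand 70 mm ahead of it and the grasp point (between the pads) lies 51 mm ahead of it; z points along the fingers, y is the line along which they close (so a half turn about z gives the same grasp; the last joint's range is limited). The gripper opens to 87 mm and grips with 3 to 60 N. Pads are 19 mm wide; open, the fingers measure 117 mm over their backs; the gripper's body (75 mm by 190 mm) begins 51 mm behind the grasp point.
Start: joints at [-1.286, 0.321, -0.07, 1.45, 0.023, 1.371, -0.057], TCP at [0.174, 0.626, 0.292] pointing down, gripper open.
Joint ranges: [-2.86, 2.86], [-0.3, 2.09], [-1.38, 1.24], [0.06, 2.45], [-1.56, 4.7], [0.09, 2.05], [-2.69, 2.69]. Speed limits (rad/s): [2.57, 2.57, 3.14, 3.14, 3.14, 3.14, 3.14].

## Interface

Orientations are given as a rotation vector (axis times angle).
In Python, from bench import get_state, get_image, get_calibration, close_job gives the robot as it stands.
- The arm moves only by the tool send_rows, never from a script. Its argument "rows" is a list of rows, each an object of numbers: "hand": the finger opening in mm, from 0 to 87; "x", "y", "z": the shift along the world's x, y, z in mm; "roll": the turn about the world's z in degrees. A call has 1 to 10 rows; each row shifts and turns the commanded pose from where the row before left it; what a row does not reach is not made up. A row lasts 1/10 s, in which the tool goes at most 50 mm and 8.59 degrees, less where a joint would pass 70% of its speed; a pose out of reach is approached as far as the arm can. A call is refused whole if a number of a shift passes 50 or a number of a turn 8.59, either way. A call with a gripper value outside its range is refused whole. The fingers move at their own pace and stop on an object; "force" is the grip in N (left out, the last holds). Time passes only in rows, so rows that do not move let the fingers close. It gives the time, the measured TCP pose, the force, the opening and the grip force at its end, in the units of the state.
- get_state(): the state, without advancing time (a new reading comes with each control period).
- get_image(name): name is "scene" or "top" or "wrist"; returns the picture (420x560x3 uint8, blue, green, red); there is no depth.
- get_calibration(name): a dict with "mtx" (3x3 intrinsics, pixels), "world_from_camera" (4x4, takes a point from camera to world coordinates). Camera axes: x right, y down, z forward; pixel columns grow to the right and rows downward; lengths in m; the calibration is good to about 2 mm. A picture is of the moment at which its call begins: read the wrist's pose just before it. get_calibration takes no time and is no camera call; for the wrist camera it gives the pose at the moment of the call.
- close_job(): hands the job in; it is judged then, once.
The state is a dict: "time": time; "joint_positions": joint angles; "qd": joint speeds; "joint_torque": joint torques, N m; "position": TCP position; "tool_rot": TCP orientation; "ft_force": force on the tool from outside, world axes, zero at the start; "torque": the same for the moment, N m; "grip_width": opening from 0.0 (shut) to 1.0 (fully open); "grip_force": force on a finger pad.
Only numpy, scipy, OpenCV 4.12 (cv2) and the standard library are available. Lean on these libraries where they do the work, as an engineer would, in place of code of your own. Each camera call takes 0.05 s, during which the arm holds its last target. There are 200 camera calls.

## Task

Slip the clay model's tube core over the upright spindle of the modelling stand until its flange sits fully down on the plate, with the white reference target facing the mirror, and let go of it. Then take the tilting mirror by the top rail of its frame and tilt it until the bench camera sees the target in the middle of the mirror; the mirror flops back by itself, so finish still gripping the rail, holding that angle still. Leave the other things on the bench where they are.

Things in the scene. Friction and masses are not known exactly. Their poses are not given: they have to be found in the camera images.
- model: Loose brown clay model on a bobbin-like aluminium core, upright on the bench, 0.3 to 0.5 kg. Origin: centre of its underside; z up. Flange: disc 80 mm across, 8 mm thick. Core: tube 32 mm outside, 24 mm bore right through, 100 mm tall. Ten-sided clay round it from 8 to 56 mm height, 68 mm across; the bare tube above the clay is the place to grip. The white target is on its -x side.
- target (a point): Centre of the round white paper target (14 mm, with a 6 mm black dot) stuck on the clay's side: 34 mm out on the model's -x side, 34 mm above the underside of the flange.
- station: Plywood copy board, 450 x 220 x 12 mm, on the bench, with the mirror's yoke at the end near the robot and a camera on a column at the far end. Origin: on the bench under the mirror's pivot axis; x runs along the board from mirror to camera, away from the robot; y along the pivot axis. The board reaches from x -80 to +370 mm. The column, 24 mm thick, 482 mm tall, stands at x +325, y +92 mm.
- pivot (a point): Centre of the mirror glass, on its horizontal pivot axis (which runs along the station's y): 145 mm above the bench. The front of the camera's lens is 310 mm from it along the station's +x and 310 mm above it: the camera looks down at 45 degrees, straight at this point.
- mirror_tilt (a joint): Tilt of the mirror about its pivot: 0 when it stands upright with its glass facing along the station's +x, growing as its top leans towards the robot (the station's -x) and the glass turns upward. Range -0.15 to 0.6 rad. The mirror is top-heavy with loose pivots (about 0.01 to 0.08 Nm): it rests at 0.6 and flops back there whenever it is let go between 0.1 and 0.6.
- mirror_frame: Wooden frame of the mirror, 14 mm thick, 150 mm wide, from 60 mm below to 84 mm above the pivot. Origin at the pivot; x is the way the glass faces, z up along the mirror. The glass (112 x 98 mm) lies in the plane x = 0 through the pivot axis. The top rail, from 48 to 84 mm above the pivot, bare on both faces, is the place to grip.
- sight (a point): Not an object: where the camera is looking by way of the mirror. Origin at the pivot; its x axis is the camera's centre line of sight after reflection (at tilt 0 it slopes 45 degrees down from the station's +x, and it rises by twice the tilt); y is the station's y; z is square to both. The camera sees the target in the middle of the mirror when the target lies on this x axis.
- stand: Modelling stand on the copy board between mirror and camera: round iron foot 116 mm across, with a height-adjustable round head, clamped fast at any of various heights. Origin: centre of the foot's underside, 12 mm above the bench; axes as the station's.
- seat (a point): Centre of the top of the stand's round plate (100 mm across), where the spindle rises from it; 62 to 117 mm above the bench; axes as the station's. The spindle is a vertical steel pin 20 mm in diameter, 45 mm tall above this point, the top 7 mm tapered.
- billet: Block of clay, 85 x 58 x 50 mm, loose on the bench; leave alone. Origin at the centre of its underside.
- spatula: Modelling spatula, 200 mm long, lying on the bench; leave alone.
- jar: White pot, 72 mm across and 95 mm high, with modelling tools in it that reach 200 mm up; leave alone. Origin at the centre of its underside.
There are look-alikes about, which are no part of the job. Leave any purple or turquoise look-alike of the model alone.

How it is judged:
On the way:
1. the model stands fully down on the spindle and has been let go (horizontal distance between model and seat below 0.005 m and z of model in the frame of seat below 0.004 m and angle between model's own z axis and vertical below 0.06 rad and contact force between the fingers and model below 0.2 N), for 0.2 s.
At the end, for the whole second after the job is handed in: The model is on the spindle, upright, its flange within 4 mm of the plate, let go; its target faces the mirror (within 18 mm to either side) and lies within 15 mm above or below the camera's reflected line of sight; the fingers grip the mirror's frame with more than 2 N and the mirror is still (all of step 1 and x of target in the frame of seat below -0.026 m and y of target in the frame of sight between -0.018 and 0.018 m and z of target in the frame of sight between -0.015 and 0.015 m and contact force between the fingers and mirror_frame above 2 N and velocity of joint mirror_tilt between -0.03 and 0.03 rad/s); the arm keeps its last pose, push and grip.
It fails at once if a bystander was pushed more than 30 mm (distance of any of billet, spatula, jar from where it was at the start of the episode above 0.03 m).
It fails at once if the model was tipped over (angle between model's own z axis and vertical above 0.6 rad).
It also fails if it takes over 51 s, if anything falls off the work surface, if the arm or the gripper's body presses on something with over 40 N, if the wrist force passes 120 N, or if a joint passes its speed limit or range.

## Working session

There is one attempt and no reset: what is moved stays moved. The work goes in short steps, Python scripts to look and compute and a tool call to move; the robot and the scene stay as the last step left them, time stands still between calls to the robot, and variables do not carry over. Pictures are saved under pics/ and viewed, at most 10 in all, crops included, and the job is handed in when it is done.

Besides the shell and the picture viewer there is one more tool, called after "Emit:" by a JSON object that holds its "op" and its "data", one argument or row to a line. send_rows: Moves the arm, as the interface text tells. Its arguments: {"type":"object","properties":{"rows":{"type":"array","items":{"type":"object","properties":{"hand":{"type":"number"},"x":{"type":"number"},"y":{"type":"number"},"z":{"type":"number"},"roll":{"type":"number"}}}},"force":{"type":"number"}},"required":["rows"]}

```bash
mkdir -p pics
cat > h.py <<'E'
import numpy as np, cv2
from bench import *
def ray(name,u,v,cal=None):
    c=cal or get_calibration(name); T=np.array(c["world_from_camera"]); K=np.array(c["mtx"])
    d=T[:3,:3]@np.linalg.solve(K,[u,v,1]); return T[:3,3],d
def atz(name,u,v,z):
    o,d=ray(name,u,v); return o+d*(z-o[2])/d[2]
def proj(name,p):
    c=get_calibration(name); T=np.linalg.inv(np.array(c["world_from_camera"])); q=np.array(c["mtx"])@(T[:3,:3]@np.array(p)+T[:3,3]); return q[:2]/q[2]
E
python3 - <<'E'
from h import *
for n in("scene","top"):
    cv2.imwrite(f"pics/{n}0.png",cv2.resize(get_image(n),(800,600)))
    c=get_calibration(n);print(n,np.round(c["mtx"],1),np.round(c["world_from_camera"],3))
print(get_state())
E
```

```text
scene [[400.5   0.  276.6]
 [  0.  400.5 208.1]
 [  0.    0.    1. ]] [[ 0.784  0.458 -0.419  1.072]
 [ 0.62  -0.572  0.537 -0.74 ]
 [ 0.006 -0.681 -0.732  1.144]
 [ 0.     0.     0.     1.   ]]
top [[537.6   0.  276.6]
 [  0.  537.6 209.2]
 [  0.    0.    1. ]] [[-0.01  -0.998  0.065  0.401]
 [-1.     0.009 -0.007  0.011]
 [ 0.006 -0.065 -0.998  1.782]
 [ 0.     0.     0.     1.   ]]
{'time': 0.1, 'joint_positions': array([-1.28588124,  0.32171069, -0.07009389,  1.45154702,  0.02256608,
        1.37077247, -0.05693007]), 'qd': array([-0.00118661, -0.00452051,  0.00058923, -0.00204652,  0.00032776,
       -0.00075895, -0.00117555]), 'joint_torque': array([-9.59384779e-04, -4.92571735e+01, -4.06200886e-01, -3.13399458e+01,
       -6.40389626e-02,  3.94365366e-02,  7.27302540e-05]), 'position': array([0.17381262, 0.62594781, 0.29129864]), 'tool_rot': array([-4.24074512e-01, -3.11266887e+00,  2.57995347e-03]), 'ft_force': array([-0.49685989, -0.09814086,  1.06117932]), 'torque': array([-0.03148585, -0.0057844 ,  0.02369704]), 'grip_force': 0.0, 'grip_width': 0.9949216287004694}
```

View pics/scene0.png

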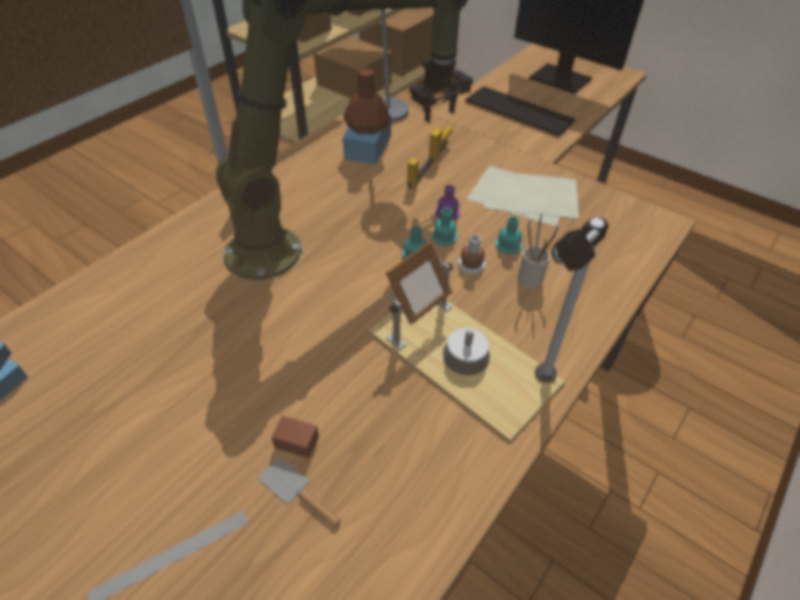

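View pics/top0.png

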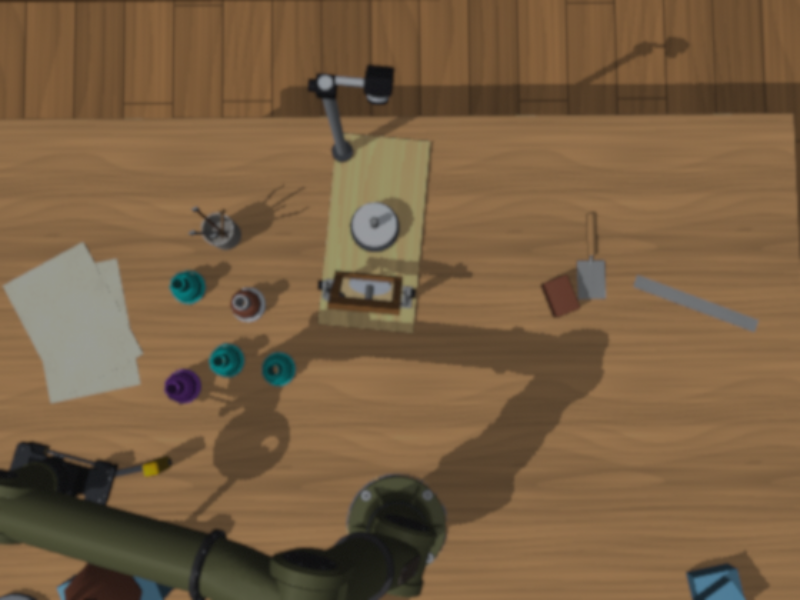

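The brown model with the pale flange is at scene (472,257) and top (247,303). Possible mix-ups in the top picture: turquoise at (187,287), (227,360) and (278,369), purple at (183,386), and a brown vase on a blue box at (110,580). The brown one on the bench fits the description. The stand is at top (375,225), the mirror at (367,292) and the jar at (218,230).

Run:
```python
from h import *
s=.7
def T(u,v,z): return np.round(atz("top",u*s,v*s,z),3)
print("model tubetop",T(239.5,302,.1),"flange",T(249,305,.004))
print("board corners",[T(*p,.012) for p in((345,135),(432,141),(413,331),(319,323))])
for z in(.062,.09,.117): print("plate",z,T(375,225,z), "spindle top",T(375,223,z+.045))
print("scene: spindle base/top for heights")
for z in(.06,.08,.1,.12):
    p=T(375,226,z); print(z,p,proj("scene",p)/s,proj("scene",p+[0,0,.045])/s)
print("jar",T(220,236,0)," mirror pivots",T(325,286,.145),T(409,294,.145))
t,sc=get_image("top"),get_image("scene")
a=cv2.resize(t[180:250,130:210],(400,350),interpolation=3); b=cv2.resize(sc[150:200,300:370],(400,286),interpolation=3)
c=cv2.resize(t[130:230,210:310],(400,400),interpolation=3); d=cv2.resize(sc[160:280,260:380],(400,400),interpolation=3)
I=np.zeros((600,800,3),np.uint8);I[:200,:]=0
L=np.vstack([cv2.resize(a,(400,300)),cv2.resize(b,(400,300))]);R=np.vstack([cv2.resize(c,(400,300)),cv2.resize(d,(400,300))])
cv2.imwrite("pics/crop1.png",np.hstack([L,R]))
```

```text
model tubetop [0.507 0.34  0.1  ] flange [0.505 0.337 0.004]
board corners [array([0.901, 0.112, 0.012]), array([ 0.886, -0.091,  0.012]), array([ 0.441, -0.042,  0.012]), array([0.462, 0.174, 0.012])]
plate 0.062 [0.68  0.043 0.062] spindle top [0.677 0.042 0.107]
plate 0.09 [0.676 0.042 0.09 ] spindle top [0.673 0.041 0.135]
plate 0.117 [0.671 0.042 0.117] spindle top [0.668 0.041 0.162]
scene: spindle base/top for heights
0.06 [0.678 0.043 0.06 ] [465.57654871 343.21825239] [467.42339477 331.3160364 ]
0.08 [0.675 0.042 0.08 ] [465.10263919 337.64189019] [466.95706832 325.47732977]
0.1 [0.672 0.042 0.1  ] [464.85397866 331.6948851 ] [466.72102087 319.25823917]
0.12 [0.669 0.042 0.12 ] [464.60034313 325.62889747] [466.48013157 312.91158159]
jar [0.668 0.406 0.   ]  mirror pivots [0.536 0.149 0.145] [ 0.518 -0.03   0.145]
```

View pics/crop1.png

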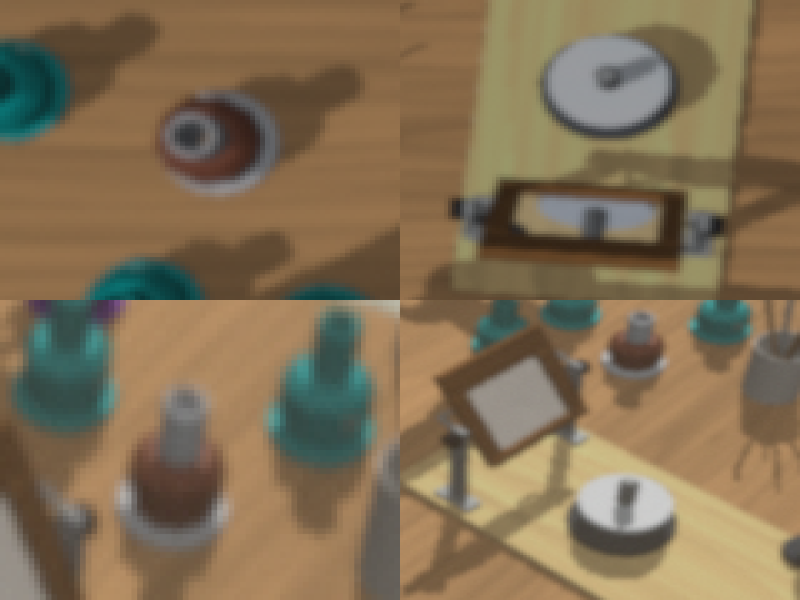

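Run:
```python
from h import *
from scipy.spatial.transform import Rotation as R
s=get_state();c=get_calibration("wrist")
M=R.from_rotvec(s["tool_rot"]).as_matrix();W=np.array(c["world_from_camera"])
print(np.round(M,3));print(np.round(M.T@(W[:3,3]-s["position"]),3));print(np.round(M.T@W[:3,:3],3));print(c["mtx"])
```

```text
[[-0.964  0.267 -0.   ]
 [ 0.267  0.964 -0.001]
 [-0.    -0.001 -1.   ]]
[ 0.084 -0.    -0.091]
[[ 0.001 -0.953 -0.302]
 [ 1.     0.001  0.   ]
 [ 0.    -0.302  0.953]]
[[289.48894296   0.         278.34202473]
 [  0.         289.48894296 205.46639593]
 [  0.           0.           1.        ]]
```

Emit:
{"op": "send_rows", "data": {
  "rows": [
    {"x": 30, "y": -28, "z": 2, "hand": 87},
    {"x": 30, "y": -28},
    {"x": 30, "y": -28},
    {"x": 30, "y": -28},
    {"x": 30, "y": -28},
    {"x": 30, "y": -28},
    {"x": 30, "y": -28},
    {"x": 20, "y": -20}
  ]
}}

```text
schema error: expected keys hand, x, y, z, roll
```

Emit:
{"op": "send_rows", "data": {
  "rows": [
    {"x": 26, "y": -32, "z": -9, "hand": 87, "roll": 0},
    {"x": 26, "y": -32, "z": -9, "hand": 87, "roll": 0},
    {"x": 26, "y": -32, "z": -9, "hand": 87, "roll": 0},
    {"x": 26, "y": -32, "z": -9, "hand": 87, "roll": 0},
    {"x": 26, "y": -32, "z": -9, "hand": 87, "roll": 0},
    {"x": 26, "y": -32, "z": -9, "hand": 87, "roll": 0},
    {"x": 26, "y": -32, "z": -9, "hand": 87, "roll": 0},
    {"x": 26, "y": -32, "z": -9, "hand": 87, "roll": 0},
    {"x": 0, "y": 0, "z": 0, "hand": 87, "roll": 0}
  ]
}}

```text
time: 1.1
position: [0.386, 0.3639, 0.219]
tool_rot: [0.44, 3.11, -0.007]
ft_force: [-0.5, 0.7, 0.2]
grip_width: 1.001
grip_force: 0.0
```

Run:
```python
from h import *
s=get_state();print(s["time"],s["position"],s["tool_rot"])
cv2.imwrite("pics/w1.png",cv2.resize(get_image("wrist"),(800,600)))
for p in([.505,.338,.004],[.507,.34,.1]):print(proj("wrist",p)/.7)
```

```text
1.1 [0.38603426 0.36387114 0.21898502] [ 0.43956283  3.10954215 -0.0066941 ]
[403.96182835 416.82741289]
[409.71214609 506.79651747]
```

View pics/w1.png

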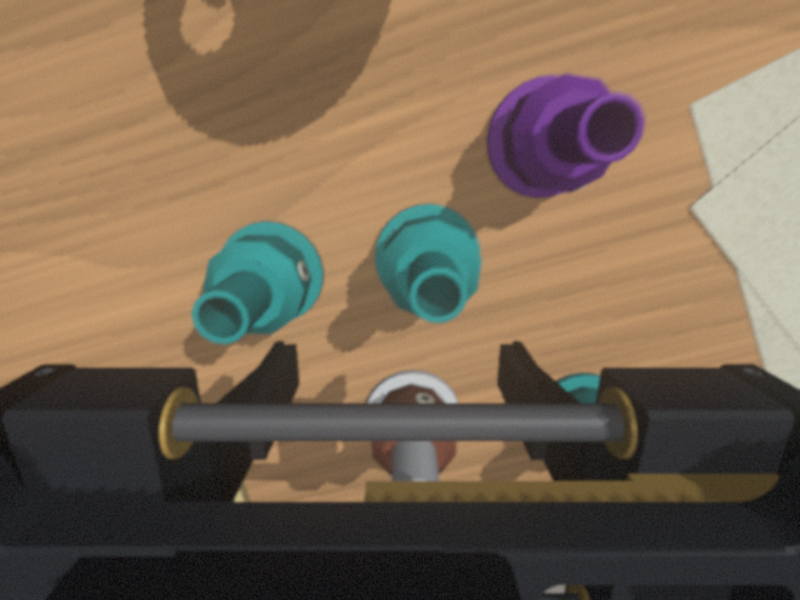

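The white target with its black dot shows on the brown model at (425,398); the flange is centred near (412,415). The gripper hides the lower half, so I'll look again from higher up.

Run:
```python
from h import *
p=atz("wrist",425*.7,398*.7,.034);d=p[:2]-[.505,.338];print(p,d*1e3,np.hypot(*d),np.degrees(np.arctan2(d[1],d[0])))
```

```text
[0.47360865 0.36300035 0.034     ] [-31.39135317  25.00034537] 0.0401302170725874 141.46588056980372
```

Emit:
{"op": "send_rows", "data": {
  "rows": [
    {"x": 20, "y": -4, "z": 28, "hand": 87, "roll": 0},
    {"x": 20, "y": -4, "z": 28, "hand": 87, "roll": 0},
    {"x": 20, "y": -3, "z": 28, "hand": 87, "roll": 0},
    {"x": 20, "y": -3, "z": 28, "hand": 87, "roll": 0},
    {"x": 0, "y": 0, "z": 0, "hand": 87, "roll": 0},
    {"x": 0, "y": 0, "z": 0, "hand": 87, "roll": 0}
  ]
}}

```text
time: 1.75
position: [0.4614, 0.3574, 0.3325]
tool_rot: [-0.423, -3.113, -0.002]
ft_force: [-0.4, 0.7, 0.2]
grip_width: 1.001
grip_force: 0.0
```

Run:
```python
from h import *
s=get_state();print(s["time"],s["position"],s["tool_rot"])
cv2.imwrite("pics/w2.png",cv2.resize(get_image("wrist"),(800,600)))
for p in([.505,.338,.004],[.507,.34,.1]):print(proj("wrist",p)/.7)
```

```text
1.75 [0.4614247  0.35741558 0.33254118] [-4.22547929e-01 -3.11301551e+00 -1.69176453e-03]
[391.37294397 293.26043922]
[392.55830392 329.07025842]
```

View pics/w2.png

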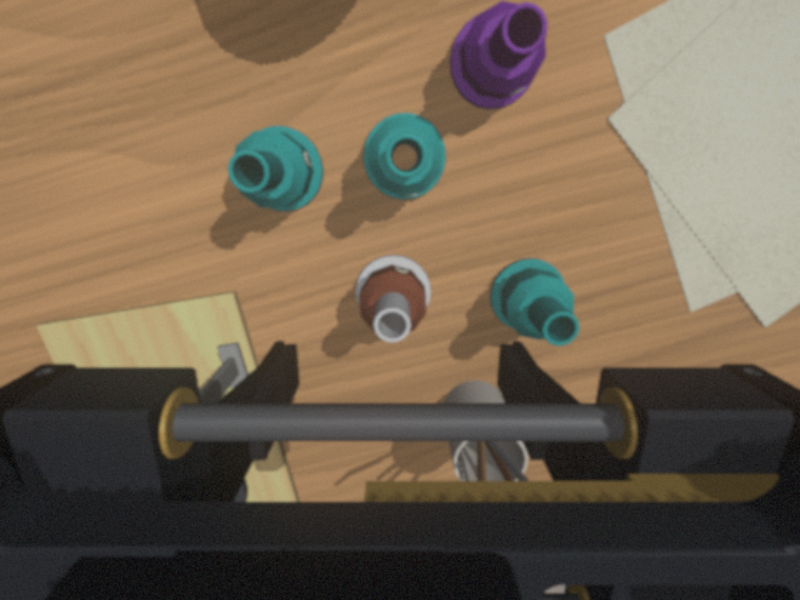

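The model's tube mouth is at (392,325), its flange centre at about (393,293) and the target at (404,268). This agrees with the top-camera position.

Run:
```python
from h import *
s=.7
a=atz("wrist",392*s,325*s,.1);f=atz("wrist",393.5*s,293*s,.006);t=atz("wrist",404*s,268*s,.034)
print(a,f,t);c=(a+f)[:2]/2
d=t[:2]-c;print(c,d*1e3,np.hypot(*d),np.degrees(np.arctan2(d[1],d[0])), (c-get_state()["position"][:2])*1e3)
```

```text
[0.50333474 0.34053419 0.1       ] [0.5047188  0.34044223 0.006     ] [0.47461791 0.35963057 0.034     ]
[0.50402677 0.34048821] [-29.40886325  19.14236579] 0.035090047106428074 146.9397098802639 [ 43.43723872 -16.86410093]
```

Emit:
{"op": "send_rows", "data": {
  "rows": [
    {"x": 14, "y": -6, "z": -20, "hand": 87, "roll": -6.2},
    {"x": 14, "y": -6, "z": -20, "hand": 87, "roll": -6.2},
    {"x": 15, "y": -5, "z": -20, "hand": 87, "roll": -6.1},
    {"x": 0, "y": 0, "z": -20, "hand": 87, "roll": 0},
    {"x": 0, "y": 0, "z": 0, "hand": 87, "roll": 0},
    {"x": 0, "y": 0, "z": 0, "hand": 87, "roll": 0}
  ]
}}

```text
time: 2.4
position: [0.5034, 0.3401, 0.2514]
tool_rot: [-0.915, -3.003, 0.002]
ft_force: [0.2, -0.1, 0.2]
grip_width: 1.0
grip_force: 0.0
```

Emit:
{"op": "send_rows", "data": {
  "rows": [
    {"x": 0.6, "y": 0.4, "z": -40, "hand": 87, "roll": 0},
    {"x": 0, "y": 0, "z": -40, "hand": 87, "roll": 0},
    {"x": 0, "y": 0, "z": -40, "hand": 87, "roll": 0},
    {"x": 0, "y": 0, "z": 0, "hand": 87, "roll": 0},
    {"x": 0, "y": 0, "z": 0, "hand": 25, "roll": 0},
    {"x": 0, "y": 0, "z": 0, "hand": 25, "roll": 0},
    {"x": 0, "y": 0, "z": 0, "hand": 25, "roll": 0},
    {"x": 0, "y": 0, "z": 0, "hand": 25, "roll": 0},
    {"x": 0, "y": 0, "z": 0, "hand": 25, "roll": 0},
    {"x": 0, "y": 0, "z": 0, "hand": 25, "roll": 0}
  ],
  "force": 20
}}

```text
time: 3.4
position: [0.5057, 0.3398, 0.1328]
tool_rot: [0.919, 3.004, 0.001]
ft_force: [-0.6, -0.4, -0.6]
grip_width: 0.54
grip_force: 0.0
```

Emit:
{"op": "send_rows", "data": {
  "rows": [
    {"x": 0, "y": 0, "z": 0, "hand": 25, "roll": 0},
    {"x": 0, "y": 0, "z": 0, "hand": 25, "roll": 0},
    {"x": 0, "y": 0, "z": 0, "hand": 25, "roll": 0},
    {"x": 0, "y": 0, "z": 0, "hand": 25, "roll": 0},
    {"x": 0, "y": 0, "z": 0, "hand": 25, "roll": 0}
  ],
  "force": 20
}}

```text
time: 3.9
position: [0.5057, 0.34, 0.1324]
tool_rot: [0.919, 3.004, 0.001]
ft_force: [1.5, 1.0, -0.5]
grip_width: 0.356
grip_force: 20.0
```

Emit:
{"op": "send_rows", "data": {
  "rows": [
    {"x": 0, "y": 0, "z": 20, "hand": 25, "roll": 0},
    {"x": 0, "y": 0, "z": 40, "hand": 25, "roll": 0},
    {"x": 0, "y": 0, "z": 45, "hand": 25, "roll": 0},
    {"x": 0, "y": 0, "z": 45, "hand": 25, "roll": 0},
    {"x": 10, "y": -15, "z": 45, "hand": 25, "roll": 6},
    {"x": 25, "y": -35, "z": 13, "hand": 25, "roll": 7},
    {"x": 27, "y": -35, "z": 0, "hand": 25, "roll": 7},
    {"x": 27, "y": -35, "z": 0, "hand": 25, "roll": 7},
    {"x": 25, "y": -35, "z": 0, "hand": 25, "roll": 0},
    {"x": 20, "y": -30, "z": 0, "hand": 25, "roll": 0}
  ],
  "force": 20
}}

```text
time: 4.9
position: [0.6399, 0.1517, 0.3386]
tool_rot: [-0.195, -3.133, 0.003]
ft_force: [0.3, -0.6, -4.7]
grip_width: 0.356
grip_force: 20.0
```

Emit:
{"op": "send_rows", "data": {
  "rows": [
    {"x": 0, "y": 0, "z": 0, "hand": 25, "roll": 0},
    {"x": 0, "y": 0, "z": 0, "hand": 25, "roll": 0},
    {"x": 0, "y": 0, "z": 0, "hand": 25, "roll": 0}
  ],
  "force": 20
}}

```text
time: 5.2
position: [0.6385, 0.1561, 0.3391]
tool_rot: [-0.189, -3.133, -0.001]
ft_force: [0.4, 0.4, -4.4]
grip_width: 0.353
grip_force: 19.9
```

Run:
```python
from h import *
s=get_state();print(s["time"],s["position"],s["tool_rot"],s["ft_force"],s["grip_width"])
cv2.imwrite("pics/w3.png",cv2.resize(get_image("wrist"),(800,600)))
for z in (.062,.09,.117): print(z,proj("wrist",atz("top",375*.7,226*.7,z))/.7)
```

```text
5.2 [0.63852414 0.15609186 0.33909293] [-1.89437629e-01 -3.13305389e+00 -5.94798551e-04] [ 0.40673638  0.41780756 -4.39862997] 0.3526988553221594
0.062 [283.40122128 314.15694135]
0.09 [273.43157222 320.48311676]
0.117 [262.24933602 327.57873137]
```

View pics/w3.png

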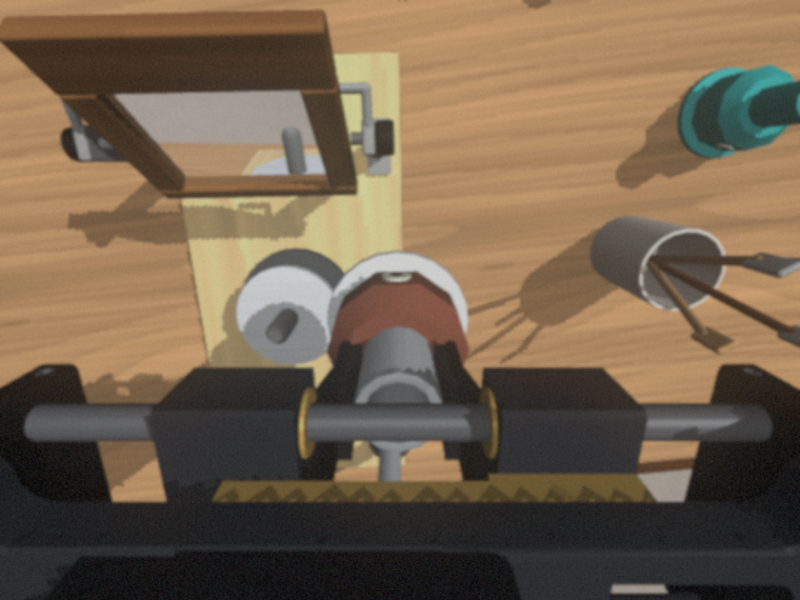

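Wrist view: plate ellipse about x 236–340, y 264–363; spindle base near (290,314) and tip near (272,338). The held flange spans x 328–468 with its top edge at y 252, and the target at (397,277) faces the mirror.

```bash
cat > ov.py <<'E'
from h import *
I=get_image("wrist");s=get_state();K=4
x0,y0,x1,y1=155,165,345,305
V=cv2.resize(I[y0:y1,x0:x1],None,fx=K,fy=K,interpolation=3)
def circ(c,r,col):
    for a in np.linspace(0,6.283,60):
        u,v=proj("wrist",[c[0]+r*np.cos(a),c[1]+r*np.sin(a),c[2]]);cv2.circle(V,(int((u+.5-x0)*K),int((v+.5-y0)*K)),1,col,-1)
p=s["position"]
circ([p[0],p[1],p[2]-.1324+.008],.04,(0,255,0)); circ([p[0],p[1],p[2]-.0324],.016,(0,255,0))
for z,col in((.062,(0,0,255)),(.08,(255,0,0))):
    q=atz("wrist",288*.7,313.5*.7,z);print(z,q,atz("top",374.5*.7,226*.7,z)); circ(q,.05,col);circ(q+[0,0,.045],.007,col);circ(q,.01,col)
cv2.imwrite("pics/ov1.png",V)
E
python3 ov.py
```

```text
0.062 [0.67831871 0.04710649 0.062     ] [0.67806764 0.04383253 0.062     ]
0.08 [0.67233057 0.0529317  0.08      ] [0.67517068 0.0434878  0.08      ]
```

View pics/ov1.png

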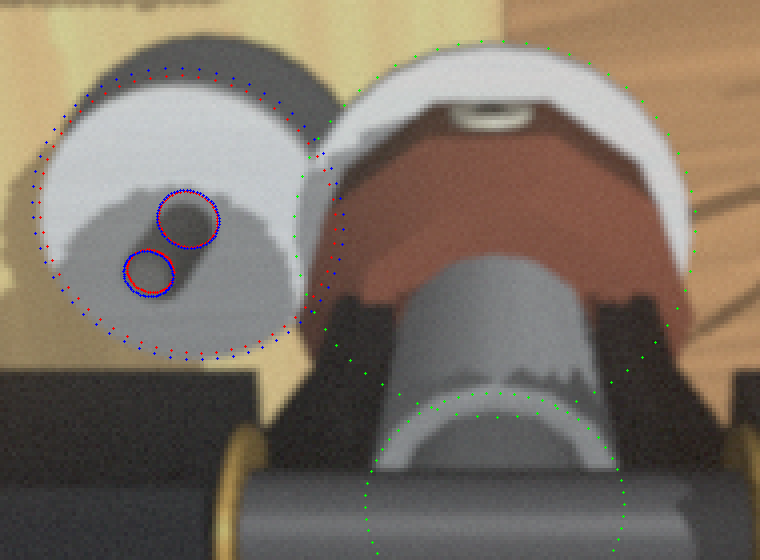

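Emit:
{"op": "send_rows", "data": {
  "rows": [
    {"x": 10, "y": -28, "z": 0, "hand": 25, "roll": 0},
    {"x": 10, "y": -28, "z": 0, "hand": 25, "roll": 0},
    {"x": 10, "y": -28, "z": 0, "hand": 25, "roll": 0},
    {"x": 10.5, "y": -26.5, "z": 0, "hand": 25, "roll": 0},
    {"x": 0, "y": 0, "z": -30, "hand": 25, "roll": 0},
    {"x": 0, "y": 0, "z": -30, "hand": 25, "roll": 0},
    {"x": 0, "y": 0, "z": -26, "hand": 25, "roll": 0},
    {"x": 0, "y": 0, "z": 0, "hand": 25, "roll": 0},
    {"x": 0, "y": 0, "z": 0, "hand": 25, "roll": 0}
  ],
  "force": 20
}}

```text
time: 6.2
position: [0.6798, 0.0454, 0.2546]
tool_rot: [-0.19, -3.135, -0.0]
ft_force: [-0.5, -0.5, -3.6]
grip_width: 0.356
grip_force: 20.0
```

```bash
cat > ov2.py <<'E'
from h import *
I=get_image("scene");J=get_image("top");s=get_state();K=8;p=s["position"];print(p,s["ft_force"])
def crop(n,I,x0,y0,x1,y1,cs):
    V=cv2.resize(I[y0:y1,x0:x1],None,fx=K,fy=K,interpolation=3)
    for c,r,col in cs:
        for a in np.linspace(0,6.283,50):
            u,v=proj(n,[c[0]+r*np.cos(a),c[1]+r*np.sin(a),c[2]]);cv2.circle(V,(int((u+.5-x0)*K),int((v+.5-y0)*K)),1,col,-1)
    return V
b=p[2]-.1324
q=[.679,.0455,.062]
cs=[([p[0],p[1],b],.04,(0,255,0)),(q,.05,(0,0,255)),([q[0],q[1],.107],.007,(0,0,255))]
cv2.imwrite("pics/ov2.png",crop("scene",I,280,185,375,260,cs))
E
python3 ov2.py
```

```text
[0.68092565 0.04481932 0.25666416] [ 0.21342742  0.21963606 -3.22077499]
```

View pics/ov2.png

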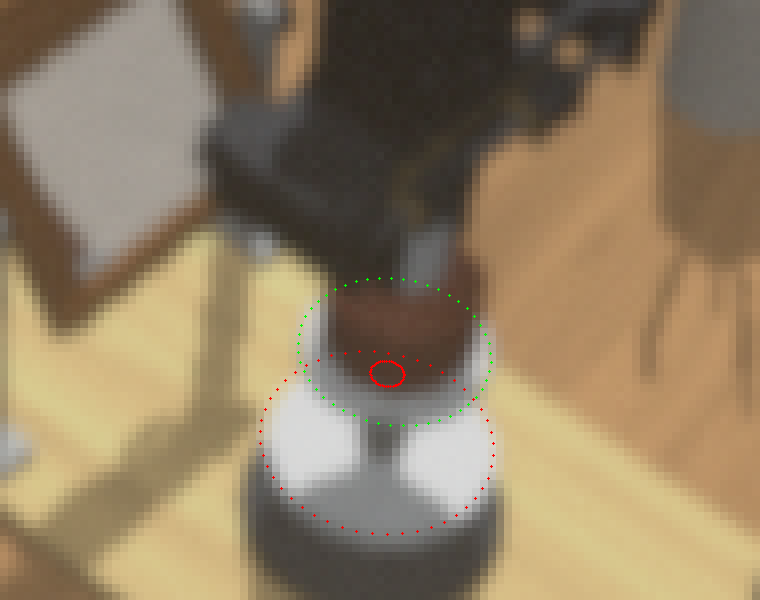

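The scene crop shows the held flange (x 300–492) hovering over the plate (x 258–497). The two agree sideways within about 2 mm. I'll come down by feel.

Emit:
{"op": "send_rows", "data": {
  "rows": [
    {"x": 0, "y": 0, "z": -8, "hand": 25, "roll": 0},
    {"x": 0, "y": 0, "z": -6, "hand": 25, "roll": 0},
    {"x": 0, "y": 0, "z": -6, "hand": 25, "roll": 0},
    {"x": 0, "y": 0, "z": -4, "hand": 25, "roll": 0},
    {"x": 0, "y": 0, "z": 0, "hand": 25, "roll": 0}
  ],
  "force": 20
}}

```text
time: 6.8
position: [0.6795, 0.0442, 0.2291]
tool_rot: [-0.192, -3.134, 0.0]
ft_force: [-0.1, 0.7, -3.2]
grip_width: 0.349
grip_force: 20.0
```

Emit:
{"op": "send_rows", "data": {
  "rows": [
    {"x": 0, "y": 0, "z": -6, "hand": 25, "roll": 0},
    {"x": 0, "y": 0, "z": -6, "hand": 25, "roll": 0},
    {"x": 0, "y": 0, "z": -6, "hand": 25, "roll": 0},
    {"x": 0, "y": 0, "z": 0, "hand": 25, "roll": 0}
  ],
  "force": 20
}}

```text
time: 7.2
position: [0.6793, 0.0442, 0.2107]
tool_rot: [-0.192, -3.133, 0.001]
ft_force: [0.7, 0.3, -3.6]
grip_width: 0.35
grip_force: 20.0
```

Emit:
{"op": "send_rows", "data": {
  "rows": [
    {"x": 0, "y": 0, "z": -5, "hand": 25, "roll": 0},
    {"x": 0, "y": 0, "z": -4, "hand": 25, "roll": 0},
    {"x": 0, "y": 0, "z": -3, "hand": 25, "roll": 0},
    {"x": 0, "y": 0, "z": 0, "hand": 25, "roll": 0}
  ],
  "force": 20
}}

```text
time: 7.6
position: [0.6797, 0.0442, 0.1996]
tool_rot: [-0.192, -3.135, 0.0]
ft_force: [0.4, 0.0, -4.9]
grip_width: 0.346
grip_force: 20.0
```

Emit:
{"op": "send_rows", "data": {
  "rows": [
    {"x": 0, "y": 0, "z": -2, "hand": 25, "roll": 0},
    {"x": 0, "y": 0, "z": -2, "hand": 25, "roll": 0},
    {"x": 0, "y": 0, "z": -2, "hand": 25, "roll": 0},
    {"x": 0, "y": 0, "z": 0, "hand": 25, "roll": 0}
  ],
  "force": 20
}}

```text
time: 8.0
position: [0.6806, 0.0441, 0.1951]
tool_rot: [0.192, 3.134, 0.0]
ft_force: [1.0, -0.5, -1.0]
grip_width: 0.353
grip_force: 20.0
```

Emit:
{"op": "send_rows", "data": {
  "rows": [
    {"x": 0, "y": 0, "z": -1.5, "hand": 25, "roll": 0},
    {"x": 0, "y": 0, "z": 0, "hand": 25, "roll": 0}
  ],
  "force": 20
}}

```text
time: 8.2
position: [0.6813, 0.0439, 0.1946]
tool_rot: [0.192, 3.132, 0.0]
ft_force: [2.6, -0.7, 5.2]
grip_width: 0.352
grip_force: 20.0
```

Emit:
{"op": "send_rows", "data": {
  "rows": [
    {"x": 0, "y": 0, "z": 0, "hand": 75, "roll": 0},
    {"x": 0, "y": 0, "z": 0, "hand": 75, "roll": 0},
    {"x": 0, "y": 0, "z": 0, "hand": 75, "roll": 0},
    {"x": 0, "y": 0, "z": 0, "hand": 75, "roll": 0},
    {"x": 0, "y": 0, "z": 0, "hand": 75, "roll": 0},
    {"x": 0, "y": 0, "z": 0, "hand": 75, "roll": 0},
    {"x": 0, "y": 0, "z": 10, "hand": 75, "roll": 0},
    {"x": 0, "y": 0, "z": 40, "hand": 75, "roll": 0},
    {"x": 0, "y": 0, "z": 45, "hand": 75, "roll": 0},
    {"x": 0, "y": 0, "z": 45, "hand": 75, "roll": 0}
  ]
}}

```text
time: 9.2
position: [0.6797, 0.0441, 0.335]
tool_rot: [0.192, 3.136, 0.0]
ft_force: [1.0, 0.3, 0.3]
grip_width: 0.862
grip_force: 0.0
```

Seated (vertical force flipped at base height 0.063 m) and released. Next I'll locate the pivot from the earlier wrist picture (knobs at (75,143) and (380,138)) and compare it with the top camera.

Run:
```python
from h import *
from scipy.spatial.transform import Rotation as R
K=np.array(get_calibration("wrist")["mtx"])
M=R.from_rotvec([-.18944,-3.13305,-.0006]).as_matrix();t=np.array([.63852,.15609,.33909])
C=np.array([[.001,-.953,-.302],[1,.001,0],[0,-.302,.953]])
o=t+M@[.084,0,-.091]
def w(u,v,z):
    d=M@C@np.linalg.solve(K,[u*.7,v*.7,1]);return np.round(o+d*(z-o[2])/d[2],4)
a,b=w(72,143,.145),w(380,138,.145);print("wrist pivots",a,b,(a+b)/2)
print("yaw from knobs",np.degrees(np.arctan2(-(b-a)[0],(b-a)[1])))
c=[w(179,195,.012+0),w(207,365,.012)];print("board left edge",c,w(400,55,.012),w(403,250,.012))
# frame top back rail corners at tilt .6: z=.145+.0653 back / .0733 front
print("top back edge",w(5,20,.2104),w(325,12,.2104),"top front",w(45,90,.2183),w(330,92,.2183))
print("bottom front edge z=.0994", w(170,195,.145-.0495+.004),w(356,192,.0995))
for u,v in((321,286),(412,294)): print("top",atz("top",u*.7,v*.7,.145))
s=get_state();print(s["joint_positions"])
```

```text
wrist pivots [ 0.5174 -0.0422  0.145 ] [0.5382 0.1567 0.145 ] [0.5278  0.05725 0.145  ]
yaw from knobs -5.970015980857033
board left edge [array([ 0.5588, -0.0515,  0.012 ]), array([ 0.7435, -0.0718,  0.012 ])] [0.4631 0.1794 0.012 ] [0.6399 0.1615 0.012 ]
top back edge [ 0.4709 -0.0062  0.2104] [0.4854 0.141  0.2104] top front [0.5032 0.0071 0.2183] [0.5199 0.1387 0.2183]
bottom front edge z=.0994 [ 0.5572 -0.013   0.0995] [0.5723 0.1314 0.0995]
top [0.53644735 0.15756952 0.145     ]
top [ 0.51750127 -0.03669726  0.145     ]
[-0.37184663  0.38377126  0.37164729  1.3108415  -0.13706572  1.47168323
  1.43674954]
```

Emit:
{"op": "send_rows", "data": {
  "rows": [
    {"x": -17, "y": 1.7, "z": 0, "hand": 87, "roll": -8.1},
    {"x": -17, "y": 1.7, "z": 0, "hand": 87, "roll": -8.1},
    {"x": -17, "y": 1.7, "z": 0, "hand": 87, "roll": -8.1},
    {"x": -17, "y": 1.7, "z": 0, "hand": 87, "roll": -8.1},
    {"x": -17, "y": 1.7, "z": 0, "hand": 87, "roll": -8.1},
    {"x": -17, "y": 1.7, "z": 0, "hand": 87, "roll": -8.1},
    {"x": -17, "y": 1.7, "z": 0, "hand": 87, "roll": -8.1},
    {"x": -17, "y": 1.7, "z": 0, "hand": 87, "roll": -8.1},
    {"x": -17, "y": 1.7, "z": 0, "hand": 87, "roll": -8.1},
    {"x": -17, "y": 1.7, "z": 0, "hand": 87, "roll": -8.1}
  ]
}}

```text
time: 10.2
position: [0.5094, 0.061, 0.3337]
tool_rot: [2.189, 2.253, 0.002]
ft_force: [-0.1, -1.2, 0.7]
grip_width: 0.999
grip_force: 0.0
```

Emit:
{"op": "send_rows", "data": {
  "rows": [
    {"x": -22, "y": 2, "z": 0, "hand": 87, "roll": -8},
    {"x": 0, "y": 0, "z": 0, "hand": 87, "roll": 0},
    {"x": 0, "y": 0, "z": 0, "hand": 87, "roll": 0}
  ]
}}

```text
time: 10.5
position: [0.4884, 0.0631, 0.3338]
tool_rot: [2.331, 2.105, 0.004]
ft_force: [0.3, 0.1, -0.7]
grip_width: 0.997
grip_force: 0.0
```

Emit:
{"op": "send_rows", "data": {
  "rows": [
    {"x": 0, "y": 0, "z": -30, "hand": 87, "roll": 0},
    {"x": 0, "y": 0, "z": -31, "hand": 87, "roll": 0},
    {"x": 0, "y": 0, "z": 0, "hand": 48, "roll": 0},
    {"x": 0, "y": 0, "z": 0, "hand": 48, "roll": 0},
    {"x": 0, "y": 0, "z": 0, "hand": 48, "roll": 0},
    {"x": 0, "y": 0, "z": 0, "hand": 48, "roll": 0},
    {"x": 0, "y": 0, "z": 0, "hand": 48, "roll": 0}
  ],
  "force": 10
}}

```text
time: 11.2
position: [0.4887, 0.0633, 0.273]
tool_rot: [2.334, 2.101, 0.003]
ft_force: [0.5, 1.0, 0.3]
grip_width: 0.631
grip_force: 0.0
```

Emit:
{"op": "send_rows", "data": {
  "rows": [
    {"x": 2.5, "y": -0.3, "z": 0, "hand": 45, "roll": 0},
    {"x": 3, "y": -0.3, "z": 0, "hand": 40, "roll": 0},
    {"x": 4, "y": -0.4, "z": 0, "hand": 36, "roll": 0},
    {"x": 4, "y": -0.4, "z": 0, "hand": 32, "roll": 0},
    {"x": 4, "y": -0.4, "z": 0, "hand": 30, "roll": 0},
    {"x": 4, "y": -0.4, "z": 0, "hand": 30, "roll": 0},
    {"x": 3, "y": -0.3, "z": 0, "hand": 30, "roll": 0},
    {"x": 0, "y": 0, "z": 0, "hand": 30, "roll": 0},
    {"x": 0, "y": 0, "z": 0, "hand": 30, "roll": 0}
  ],
  "force": 10
}}

```text
time: 12.1
position: [0.5126, 0.0606, 0.2716]
tool_rot: [2.335, 2.102, -0.0]
ft_force: [-1.3, 0.7, 0.1]
grip_width: 0.345
grip_force: 0.2
```

Emit:
{"op": "send_rows", "data": {
  "rows": [
    {"x": 0.5, "y": 0, "z": 0, "hand": 5, "roll": 0},
    {"x": 0, "y": 0, "z": 0, "hand": 5, "roll": 0},
    {"x": 0, "y": 0, "z": 0, "hand": 5, "roll": 0},
    {"x": 0, "y": 0, "z": 0, "hand": 5, "roll": 0},
    {"x": 0, "y": 0, "z": 0, "hand": 5, "roll": 0},
    {"x": 0, "y": 0, "z": 0, "hand": 5, "roll": 0}
  ],
  "force": 12
}}

```text
time: 12.7
position: [0.5135, 0.0607, 0.272]
tool_rot: [2.334, 2.101, 0.002]
ft_force: [2.4, -0.2, 0.1]
grip_width: 0.21
grip_force: 11.2
```

```bash
cat > ov3.py <<'E'
from h import *
s=get_state();p=s["position"];print(s["time"],p,s["ft_force"],s["grip_width"]*87,s["grip_force"])
a=np.radians(-6);P=np.array([.5275,.059,.145]);X=np.array([np.cos(a),np.sin(a),0]);Y=np.array([-np.sin(a),np.cos(a),0]);Z=np.array([0,0,1.])
def draw(n,x0,y0,x1,y1,Kx):
    I=get_image(n);V=cv2.resize(I[y0:y1,x0:x1],None,fx=Kx,fy=Kx,interpolation=3)
    def pt(w):
        u,v=proj(n,w);return int((u+.5-x0)*Kx),int((v+.5-y0)*Kx)
    for th,col in((.1,(255,0,0)),(.2,(0,255,0)),(.3,(0,0,255))):
        N=X*np.cos(th)+Z*np.sin(th);U=-X*np.sin(th)+Z*np.cos(th)
        for f in(.007,):
            q=[P+N*f+Y*y+U*z for y,z in((-.075,-.06),(.075,-.06),(.075,.084),(-.075,.084))]
            for i in range(4):cv2.line(V,pt(q[i]),pt(q[(i+1)%4]),col,1)
    return V
A=draw("wrist",0,0,560,420,1);A=cv2.resize(A,(400,300));B=draw("scene",250,140,350,215,4)
W=draw("wrist",100,0,460,260,1.1)
B2=draw("top",215,175,305,242,4)
out=np.zeros((600,800,3),np.uint8)
out[:300,:400]=B[:300,:400];out[:W.shape[0],400:400+min(400,W.shape[1])]=W[:,:400];out[300:300+268,:360]=B2[:268,:360]
cv2.imwrite("pics/ov3.png",out)
E
python3 ov3.py
```

```text
12.7 [0.51347858 0.0606621  0.27203873] [ 2.37814852 -0.17457016  0.06361729] 18.26092604596421 11.202083097305149
```

View pics/ov3.png

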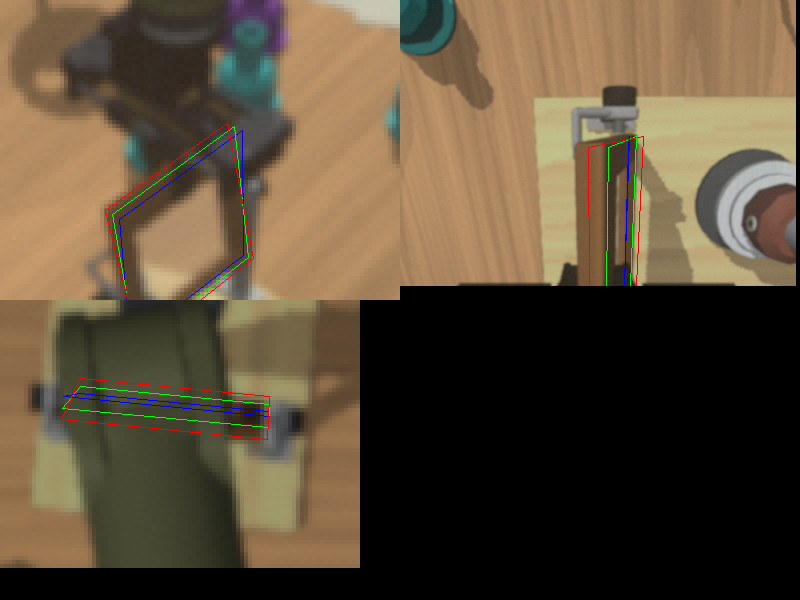

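Wrist panel: the front top edge of the rail, at x≈604, lies on the green 0.2 rad outline (607), and the scene outline agrees. The target is visible at panel (750,223), so I'll use it for an alignment check.

Run:
```python
from h import *
a=np.radians(-6);P=np.array([.5275,.059,.145]);R=np.array([[np.cos(a),np.sin(a),0],[-np.sin(a),np.cos(a),0],[0,0,1]])
u,v=100+(752-400)/1.1,223/1.1
t=atz("wrist",u,v,.062+.034);q=R@(t-P);print(t,"station",q,"seat",R@(np.array([.6805,.044,.062])-P))
for x in(q[0],.12):print("tilt needed",(np.pi/4-np.arctan2(.049,x))/2)
s=get_state();print(s["grip_width"]*87,s["grip_force"],s["position"],s["qd"].max())
```

```text
[0.64935907 0.0480648  0.096     ] station [ 0.12233455  0.00186244 -0.049     ] seat [ 0.15372978  0.00107503 -0.083     ]
tilt needed 0.20221276342158673
tilt needed 0.19886429251172488
18.430908779910684 11.411673907132354 [0.51331678 0.06070262 0.27195461] 0.002694069238507043
```

Emit:
{"op": "send_rows", "data": {
  "rows": [
    {"x": 0, "y": 0, "z": 0, "hand": 5, "roll": 0},
    {"x": 0, "y": 0, "z": 0, "hand": 5, "roll": 0},
    {"x": 0, "y": 0, "z": 0, "hand": 5, "roll": 0},
    {"x": 0, "y": 0, "z": 0, "hand": 5, "roll": 0},
    {"x": 0, "y": 0, "z": 0, "hand": 5, "roll": 0}
  ],
  "force": 12
}}

```text
time: 13.4
position: [0.5131, 0.0607, 0.2719]
tool_rot: [2.335, 2.102, 0.001]
ft_force: [2.6, 0.3, -0.7]
grip_width: 0.215
grip_force: 11.7
```

```bash
python3 -c "
from bench import *
s=get_state();print(s['grip_width']*87,s['grip_force'],s['position'],s['ft_force'],abs(s['qd']).max())
if s['grip_force']>6: print(close_job())"
```

```text
18.662648295343995 11.677400950575247 [0.51312422 0.06070812 0.27191324] [ 2.58085111  0.30522247 -0.66034805] 0.002486447125988264
the job is handed in; nothing more can be done
None
```

The job is handed in, with no verdict returned: the model is seated and let go with its target facing the mirror, and the mirror is held still at about 0.21 rad (0.20 rad needed) with an 11.7 N grip, at 13.4 s.

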